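# Let the outfeed roller down on its ratchet lift

### The arm

A 6-joint arm with a two-finger parallel gripper is mounted at the origin on the work surface. World frame = base frame: x ahead of the robot, y to its left, z up, the work surface at z = 0. Lengths are in mm, angles in rad, forces in N, time in s.
With the tool pointing down it reaches from about 350 to 975 mm from the base axis. Payload 7.1 kg.
Tool frame: the origin (TCP) lies at the very end of the fingers, on their centre line; the grasp point (between the pads) lies 19 mm behind it; y points along the fingers, x is the direction in which the jaws open and shut, and the axes are right-handed (so a half turn about y gives the same grasp; the last joint's range is limited). The gripper opens to 88 mm and grips with 3 to 60 N. Pads are 20 mm wide; open, the fingers measure 115 mm over their backs; the gripper's body (75 mm by 178 mm) begins 61 mm behind the grasp point.
Start: joints at [1.239, 0.423, 1.63, -0, 1.089, -0.019], TCP at [192.296, 594.666, 222.675] pointing down, gripper open.
Joint ranges: [-3, 3], [-0.9, 2.11], [0.09, 2.58], [-1.31, 4.45], [0.11, 2.69], [-2.54, 2.54]. Speed limits (rad/s): [2.39, 2.39, 3.01, 3.14, 3.14, 3.14].

### API

Orientations are given as a rotation vector (axis times angle).
In Python, from workcell import ctrl gives the robot as it stands. The module is installed in compiled form; this text tells all that it offers.
- The arm moves only by the tool jog_arm, never from a script. Its argument "steps" is a list of rows, each an object with "turn": the turn, a rotation vector about the world's x, y, z scaled (see below), a list of three; "dp": the shift along the world's x, y, z scaled (see below), a list of three; "claw": the opening, from 0 (shut) to 1 (fully open). In form: [{"turn": [wx, wy, wz], "dp": [x, y, z], "claw": claw}, ...]. A call has 1 to 12 rows; each row is the pose to reach, as a shift and turn from the pose measured when the call began, turning the shorter way round; what a row does not reach only later rows make up. The controller multiplies each number of a shift by 80 mm and each number of a turn by pi rad. A row lasts 1/12 s, in which the tool goes at most 41.7 mm and 7.16 degrees, less where a joint would pass 70% of its speed; a pose out of reach is approached as far as the arm can. A call with a number of a shift or a turn outside -1 to 1 is refused whole. A call with a gripper value outside its range is refused whole. The fingers move at their own pace and stop on an object; the grip force is fixed at half the most. Time passes only in rows, so rows that repeat a pose let the fingers close. It gives the time, the measured TCP pose, the force and the opening at its end, in the units of the state.
- ctrl.get_obs(): the state, without advancing time (a new reading comes with each control period).
- ctrl.get_image(name): name is "scene" or "top" or "wrist"; returns a dict with "img" (400x640x3 uint8, red, green, blue), "range_z" (400x640 float32, mm along the optical axis (not along the pixel's ray), 0 where there is no reading), "fovy" (degrees; the focal length in pixels is half the picture's height over the tangent of half this angle, whatever the lens; pixels are square), "cx", "cy" (the principal point, pixels), "camera_from_world" (4x4, takes a point from world to camera coordinates); the wrist camera has in their place "hand_eye" (4x4, takes a point from camera to tool coordinates, whose origin is the TCP and whose axes are the tool frame's). Camera axes: x right, y down, z forward; pixel columns grow to the right and rows downward; lengths in mm; the calibration is good to about 2 mm. A picture is of the moment at which its call begins: read the wrist's pose just before it.
- ctrl.close_job(): hands the job in, once; it reports no verdict.
The state is a dict: "t": time; "qpos": joint angles; "qvel": joint speeds; "joint_torque": joint torques, N m; "ee_pos": TCP position; "orientation": TCP orientation; "ft_force": force on the tool from outside, world axes, zero at the start; "moment": the same for the moment, N m; "width": finger opening in mm.
Only numpy, scipy, OpenCV 4.12 (cv2) and the standard library are available. Lean on these libraries where they do the work, as an engineer would, in place of code of your own. Each camera call takes 0.05 s, during which the arm holds its last target.

### The job

The roller of the ratchet lift stands too high for the next boards. Press the pad on the pawl's tail, gently and never hard, so that the pawl lifts clear of the toothed wheel and the drum lets the roller sink; then let the pawl drop back so that it catches and holds with the top of the roller level with the top of the board rest beside it (within about 8 mm, a tooth or so). Leave the tape measure, screwdriver and offcut around it where they lie.

Things in the scene. Friction and masses are not known exactly. Their poses are not given: they have to be found in the camera images.
- winch: Ratchet lift, fixed to the bench, base 250 x 270 x 20 mm. Origin on the bench under the toothed wheel's centre; x points from the press pad (robot side) along the pawl to the wheel, y along the horizontal shaft to the roller column, z up. On the shaft from -y to +y: crank (to y = -101 mm, sweeps 65 mm radius), toothed wheel (y = 0), ribbed drum, pinion (y = 150 mm) carrying the roller's rack
- wheel_center (a point): Centre of the steel ratchet wheel, 125 mm up: 20 teeth 8 mm high, 102 mm across, 14 mm thick. The roller's weight always drives it back (its top towards the pad); a damper keeps the sinking slow and steady, 6 to 15 mm/s depending on the unknown weight. One tooth is 5.7 mm of roller height
- pawl_pivot (a point): Pivot of the pawl, 190 mm up, between two grey cheeks (202 mm high). The pawl is a 14 mm wide steel rocker: its nose points to the lift's +x, down into the teeth; its tail points to -x, with the press pad 75 mm from the pivot. Pressing the pad lifts the nose; let go, a spring drops it and it catches the next tooth. Nothing raises the roller by itself
- pad_top (a point): Centre of the pad's top, a level 34 x 32 mm steel plate 205 mm up, open above. Pressed down: first free play (0 to 6 mm, differs each time, 1 to 3 N), then the pawl comes along (4 to 10 N); about 9.5 mm later the nose is clear of the teeth; within 1 mm more a stiff sprung buffer is met (about 9 N per mm). A steady 12 to 18 N means surely clear; above 25 N it would bend
- roller_top (a point): Middle of the top line of the aluminium roller (30 mm thick, 130 mm long, lying along the lift's x) on top of the rack column of the lift; starts about 315 mm above the bench
- carriage (a joint): How far the roller has sunk from where it stood at the start, m (0 to 0.110, where it bottoms out, at least 20 mm too low)
- leaf_top (a point): Centre of the top face of the board rest: a plywood leaf 170 x 110 x 18 mm on a telescopic steel post with a plywood foot, standing on the +y side of the lift beyond the roller. Its height (225 to 270 mm above the bench) differs from time to time; it cannot be moved
- tape_measure: Tape measure, 65 x 38 x 62 mm, loose, beside the crank; origin under its centre
- screwdriver: Screwdriver lying loose on the bench to the -y side of the lift; origin at the middle of its underside
- offcut: Loose wood offcut 110 x 45 x 19 mm lying between the lift and the robot; origin under its centre
Not all that is in view belongs to the job. What is shaped like the part that bears leaf_top but green or orange is not meant.

How it is judged (in metres and radians):
On the way, in this order (a step that is already met when the one before it is completed fails the run):
1. the pad is pressed, the pawl is clear and the roller has sunk by more than 20 mm (value of joint carriage above 0.02 m and contact force between the fingers and winch above 3 N), for 0.1 s.
2. the pawl has been let go and holds the roller level with the board rest (z of roller_top in the frame of leaf_top between -0.008 and 0.008 m and contact force between the fingers and winch below 0.1 N and velocity of joint carriage below 0.001 m/s), for 0.3 s.
At the end, for the whole second after the job is handed in: The top of the roller is within 8 mm of the height of the top of the board rest and stands still (under 1 mm/s), held by the dropped pawl alone, with the robot touching nothing (z of roller_top in the frame of leaf_top between -0.008 and 0.008 m and velocity of joint carriage between -0.001 and 0.001 m/s).
It fails at once if the fingers pressed on the lift with more than 25 N (contact force between the fingers and winch above 25 N).
It fails at once if the arm or gripper body bore on the lift with more than 25 N (contact force between the arm and winch above 25 N).
It fails at once if the tape measure, screwdriver or offcut was shifted by more than 20 mm (distance of any of tape_measure, screwdriver, offcut from where it was at the start of the episode above 0.02 m).
It also fails if it takes over 54 s, if anything falls off the work surface, if the arm or the gripper's body presses on something with over 40 N, if the wrist force passes 120 N, or if a joint passes its speed limit or range.

## Working session

There is one attempt and no reset: what is moved stays moved. The work goes in short steps, Python scripts to look and compute and a tool call to move; the robot and the scene stay as the last step left them, time stands still between calls to the robot, and variables do not carry over. Pictures are saved under pics/ and viewed, and the job is handed in when it is done.

Besides the shell and the picture viewer there is one more tool, called after ">>>" as a command line: name --argument value ..., lists and objects as JSON in quotes. jog_arm: Moves the arm, as the interface text tells. Its arguments: {"type":"object","properties":{"steps":{"type":"array","items":{"type":"object","properties":{"turn":{"type":"array","items":{"type":"number"}},"dp":{"type":"array","items":{"type":"number"}},"claw":{"type":"number"}}}}},"required":["steps"]}

```bash
mkdir -p pics; cat > h.py <<'E'
import numpy as np,cv2
from workcell import ctrl
def snap(n,tag):
    d=ctrl.get_image(n); np.savez('pics/'+tag+'.npz',**d)
    cv2.imwrite('pics/'+tag+'.png',cv2.cvtColor(d['img'],cv2.COLOR_RGB2BGR)); return d
def cloud(d):
    h,w=d['range_z'].shape; f=h/2/np.tan(np.radians(d['fovy'])/2)
    u,v=np.meshgrid(np.arange(w),np.arange(h)); z=d['range_z'].astype(float)
    P=np.stack([(u-d['cx'])/f*z,(v-d['cy'])/f*z,z],-1)
    T=np.linalg.inv(d['camera_from_world'])
    W=P@T[:3,:3].T+T[:3,3]; W[z==0]=np.nan; return W
E
python3 - <<'E'
from h import *
print(ctrl.get_obs())
for n in('scene','top'):
    d=snap(n,n+'0'); print(d['fovy'],d['camera_from_world'].round(2).tolist())
print(ctrl.get_obs()['t'])
E
```

```text
{'t': 0.0, 'qpos': array([ 1.23901628e+00,  4.23859733e-01,  1.63069391e+00,  3.27650243e-06,
        1.08859264e+00, -1.90118249e-02]), 'qvel': array([ 0.00039081, -0.00099421, -0.00086287,  0.00014063,  0.00093649,
        0.00100577]), 'joint_torque': array([-1.40602944e-03, -5.44621003e+01, -2.73666251e+01,  6.43414166e-02,
        2.28365685e-02, -7.04262538e-05]), 'ee_pos': array([192.10740033, 594.15346762, 221.88836739]), 'orientation': array([-1.34199444, -0.97484813,  0.97696314]), 'ft_force': array([ 0.32540313, -0.20651057,  0.28259116]), 'moment': array([ 0.00740506,  0.02920939, -0.00857515]), 'width': 87.55714718904783}
53.75043232879241 [[-0.28, 0.96, 0.02, 23.71], [0.6, 0.2, -0.78, -202.54], [-0.75, -0.21, -0.63, 2043.59], [0.0, 0.0, 0.0, 1.0]]
49.48593167244332 [[-0.02, -1.0, -0.01, 167.26], [-0.99, 0.02, -0.15, 568.03], [0.15, 0.01, -0.99, 1446.05], [0.0, 0.0, 0.0, 1.0]]
0.1
```

View pics/scene0.png

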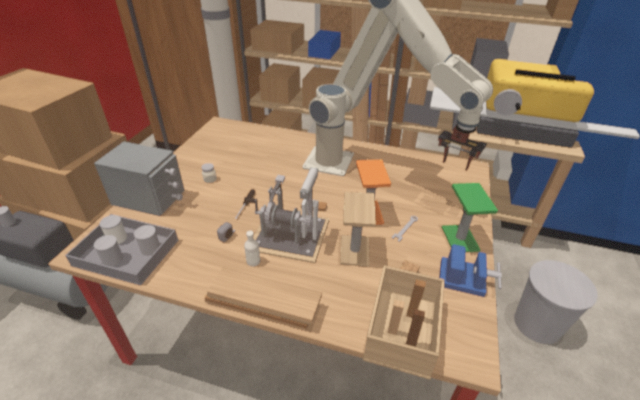

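View pics/top0.png

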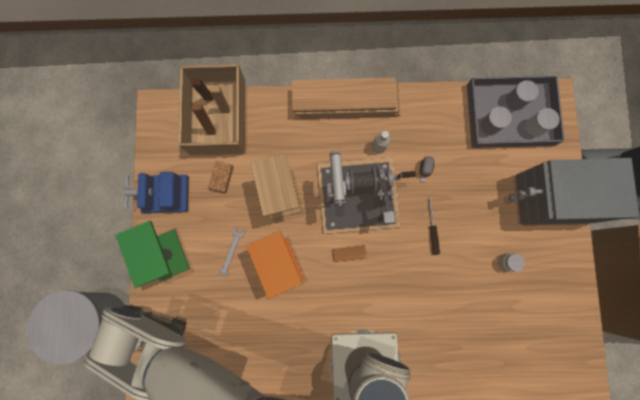

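The top view shows the lift at (358,195) and its roller at (338,177). The leaf candidates are plywood (275,185), orange (275,265) and green (143,253). The plain plywood leaf fits: it stands on the lift's +y side beside the roller and is neither green nor orange. I'll confirm it in enlarged crops and measure.

```bash
python3 - <<'E'
from h import *
a=cv2.imread('pics/top0.png')[140:280,235:455]; b=cv2.imread('pics/scene0.png')[155:275,220:400]
a=cv2.resize(a,None,fx=3.6,fy=3.6,interpolation=cv2.INTER_CUBIC);cv2.imwrite('pics/topc.png',a)
b=cv2.resize(b,None,fx=4.4,fy=4.4,interpolation=cv2.INTER_CUBIC);cv2.imwrite('pics/scenec.png',b)
d=dict(np.load('pics/top0.npz'));W=cloud(d)
np.set_printoptions(linewidth=250,suppress=True)
for n,(u,v) in dict(leaf=(275,185),roller1=(337,158),roller2=(340,195),pad=(389,216),base=(330,222)).items(): print(n,W[v,u].round(0), np.nanmedian(W[v-2:v+3,u-2:u+3].reshape(-1,3),0).round(1))
print(W[205:228,378:402,2].round(0).astype(int))
E
```

```text
leaf [580. 269. 229.] [580.6 269.2 228.7]
roller1 [639.  84. 311.] [638.8  84.5 312.7]
roller2 [532.  80. 316.] [532.5  79.6 314.3]
pad [480. -72. 207.] [480.4 -72.2 207.3]
base [483. 101.  19.] [483.  101.   21.7]
[[                  14                   19                   19                   19                   30                   18                   30                  200                  203                  200                  202
                   201                   23                   18                   20                   17                    9                   19                   10                   14                   15                    4
                     3                   -1]
 [                  23                   18                   24                   22                   24                   21                   27                   20                  203                  200 -9223372036854775808
                   200                  200                   19                   17                   25                   15              
[... 10228 characters left out ...]
                  10                   16                   15                   11
                    15                    8]
 [                  14                   17                   17                   18                   12                   20                    8                   16                   14                   15                   15
                    16                   20                   11                   12                   16                   20                   10                   13                    7                    4                   -4
                     4                   -2]]<stdin>:8: RuntimeWarning: invalid value encountered in cast
```

View pics/topc.png

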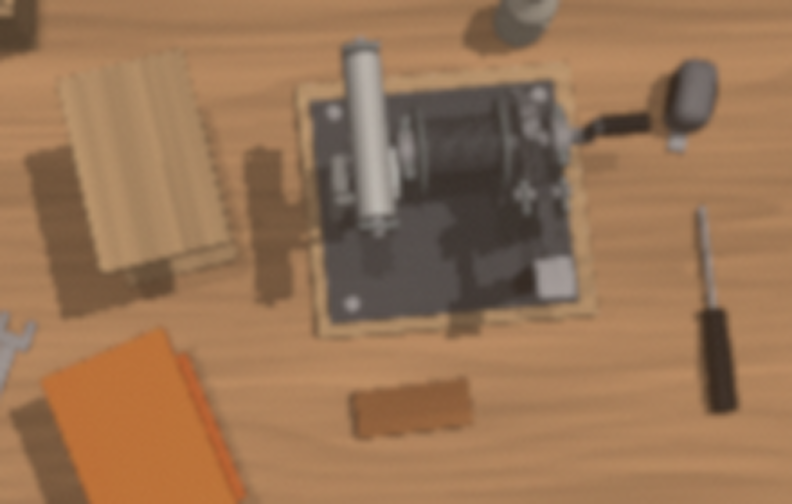

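View pics/scenec.png

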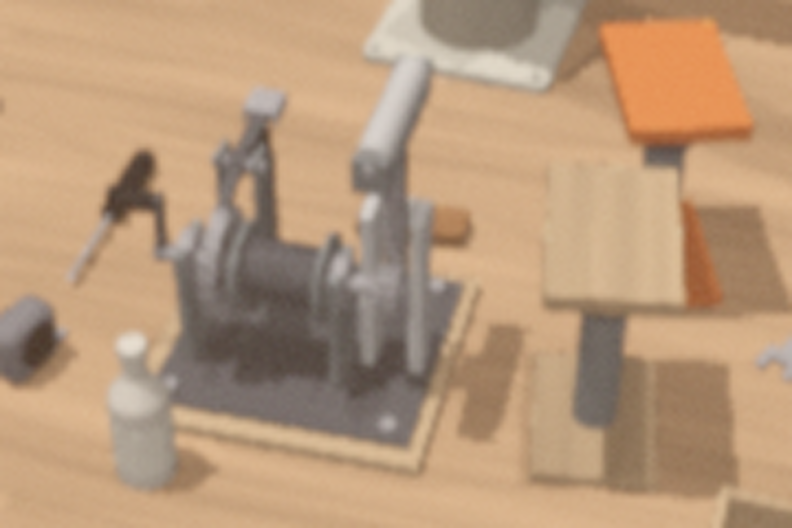

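The crops confirm it: the plain plywood leaf stands next to the roller on the steel post. Next I'll measure the pad, leaf height and roller crest.

```bash
cat >> h.py <<'E'
def sel(W,c,r,z0,z1):
    p=W.reshape(-1,3); p=p[np.isfinite(p[:,2])]
    return p[(np.hypot(p[:,0]-c[0],p[:,1]-c[1])<r)&(p[:,2]>z0)&(p[:,2]<z1)]
def crest(p,R=15):
    # horizontal cylinder of radius R: fit line y=a+bx and height of axis + slope
    from scipy.optimize import least_squares
    m=p.mean(0)
    def f(q):
        n=np.array([-np.sin(q[1]),np.cos(q[1])]); s=(p[:,:2]-m[:2])@n-q[0]
        return np.hypot(s,p[:,2]-q[2])-R
    r=least_squares(f,[0,r0(p),m[2]-10],loss='soft_l1',f_scale=3); return r.x[2]+R,r.x,m
def r0(p):
    c=np.cov(p[:,:2].T); w,v=np.linalg.eigh(c); return np.arctan(v[1,1]/v[0,1])
E
python3 - <<'E'
from h import *
np.set_printoptions(suppress=True)
for n in('top','scene'):
    W=cloud(dict(np.load(f'pics/{n}0.npz')))
    p=sel(W,(580,269),45,200,290);print(n,'leaf z',np.median(p[:,2]),p[:,2].mean(),p[:,2].std(),len(p)); 
    A=np.c_[p[:,:2]-p[:,:2].mean(0),np.ones(len(p))];print(np.linalg.lstsq(A,p[:,2],rcond=None)[0])
    p=sel(W,(480,-72),24,195,225);print('pad',np.median(p,0),p.min(0),p.max(0),len(p))
    if len(p)>20: print(cv2.minAreaRect(p[:,:2].astype(np.float32)))
    p=sel(W,(586,82),75,298,335);print('roller',len(p),crest(p))
    b=sel(W,(420,150),40,-20,20);print('bench',np.median(b[:,2]))
E
```

```text
top leaf z 228.3618216267846 228.32440387078557 2.6441893711317017 685
[  0.0086893    0.00309291 228.32440387]
pad [480.42042886 -72.08848821 207.41537927] [462.44983735 -89.9286174  196.16302819] [503.08109236 -56.25709945 214.23273886] 135
((483.112548828125, -72.84211730957031), (40.3189582824707, 32.23910140991211), 3.5473179817199707)
roller 530 (np.float64(314.3020807829431), array([ -0.49339968,   0.07109289, 299.30208078]), array([585.55796728,  84.69473661, 310.97266147]))
bench 0.7884714434885609
scene leaf z 227.07683544560746 227.165552015144 1.8602988228806807 316
[  0.00382645  -0.00531014 227.16555202]
pad [485.30593383 -66.46747399 204.5837543 ] [462.5588324  -84.37409131 195.36193632] [502.52061311 -50.77914815 210.80440351] 56
((482.4102783203125, -67.49821472167969), (33.29383087158203, 40.20265197753906), 88.56485748291016)
roller 209 (np.float64(312.8781141496847), array([ -2.55494816,   0.0708899 , 297.87811415]), array([593.50236213,  91.30658534, 309.38315224]))
bench -0.6925764160232575
```

```bash
python3 - <<'E'
from h import *
from scipy.spatial.transform import Rotation as R
o=ctrl.get_obs();print(R.from_rotvec(o['orientation']).as_matrix().round(3))
W=cloud(dict(np.load('pics/top0.npz')))
print('orange',W[265,275],'green',W[253,143],'offcut',W[254,349])
E
```

```text
[[ 0.308 -0.    -0.951]
 [ 0.951 -0.001  0.308]
 [-0.001 -1.     0.   ]]
orange [342.28048667 271.73211966 229.33717427] green [386.33645199 663.43808428 223.23104999] offcut [371.97283303  39.26033309  20.41749238]
```

>>> jog_arm --steps '[{"dp": [0.4, -0.4, 0.6], "turn": [0, 0, 0], "claw": 0}, {"dp": [0.4, -1, 1], "turn": [0, 0, 0], "claw": 0}, {"dp": [0.4, -1, 1], "turn": [0, 0, 0], "claw": 0}]'

```text
t: 0.35
ee_pos: [224.5, 513.1, 302.3]
orientation: [-1.343, -0.974, 0.978]
ft_force: [0.6, 0.5, 0.1]
width: 71.5
```

>>> jog_arm --steps '[{"dp": [0.2, -0.5, 0.3], "turn": [0, 0, -0.03], "claw": 0}, {"dp": [0.4, -1, 0.6], "turn": [0, 0, -0.06], "claw": 0}, {"dp": [0.4, -1, 0.6], "turn": [0, 0, -0.06], "claw": 0}]'

```text
t: 0.6
ee_pos: [257.6, 430.5, 352.7]
orientation: [-1.408, -0.829, 0.829]
ft_force: [0.1, 0.8, -0.6]
width: 51.2
```

>>> jog_arm --steps '[{"dp": [0.2, -0.5, 0], "turn": [0, 0, -0.03], "claw": 0}, {"dp": [0.4, -1, 0], "turn": [0, 0, -0.06], "claw": 0}, {"dp": [0.4, -1, 0], "turn": [0, 0, -0.06], "claw": 0}]'

```text
t: 0.85
ee_pos: [290.4, 346.4, 352.5]
orientation: [-1.465, -0.68, 0.681]
ft_force: [0.1, -0.1, 0.5]
width: 31.2
```

>>> jog_arm --steps '[{"dp": [0.2, -0.5, 0], "turn": [0, 0, -0.03], "claw": 0}, {"dp": [0.4, -1, 0], "turn": [0, 0, -0.06], "claw": 0}, {"dp": [0.4, -1, 0], "turn": [0, 0, -0.06], "claw": 0}]'

```text
t: 1.1
ee_pos: [323.2, 262.9, 351.9]
orientation: [-1.51, -0.529, 0.532]
ft_force: [-0.3, 0.7, 0.8]
width: 11.4
```

>>> jog_arm --steps '[{"dp": [0.2, -0.5, 0], "turn": [0, 0, -0.03], "claw": 0}, {"dp": [0.4, -1, 0], "turn": [0, 0, -0.06], "claw": 0}, {"dp": [0.4, -1, 0], "turn": [0, 0, -0.06], "claw": 0}]'

```text
t: 1.35
ee_pos: [356.5, 179.5, 351.6]
orientation: [-1.543, -0.377, 0.381]
ft_force: [-0.7, 0.7, -0.1]
width: 0.4
```

>>> jog_arm --steps '[{"dp": [0.2, -0.5, 0], "turn": [0, 0, -0.03], "claw": 0}, {"dp": [0.4, -1, 0], "turn": [0, 0, -0.06], "claw": 0}, {"dp": [0.4, -1, 0], "turn": [0, 0, -0.06], "claw": 0}]'

```text
t: 1.6
ee_pos: [390.1, 96.3, 351.3]
orientation: [-1.566, -0.225, 0.23]
ft_force: [0.7, 0.1, 0.2]
width: 0.6
```

>>> jog_arm --steps '[{"dp": [0.2, -0.5, 0], "turn": [0, 0, -0.03], "claw": 0}, {"dp": [0.4, -1, 0], "turn": [0, 0, -0.06], "claw": 0}, {"dp": [0.4, -1, 0], "turn": [0, 0, -0.06], "claw": 0}]'

```text
t: 1.85
ee_pos: [424.1, 13.1, 351.2]
orientation: [-1.577, -0.073, 0.078]
ft_force: [-0.8, -0.1, -0.2]
width: 0.4
```

>>> jog_arm --steps '[{"dp": [0.3, -0.5, 0], "turn": [0, 0, -0.018], "claw": 0}, {"dp": [0.7, -1, 0], "turn": [0, 0, -0.018], "claw": 0}, {"dp": [0.7, -1, -0.3], "turn": [0, 0, -0.018], "claw": 0}, {"dp": [0.7, -1, -0.8], "turn": [0, 0, -0.018], "claw": 0}, {"dp": [0.7, -1, -0.8], "turn": [0, 0, -0.018], "claw": 0}]'

```text
t: 2.27
ee_pos: [477.1, -66.0, 280.8]
orientation: [-1.575, -0.021, 0.043]
ft_force: [-1.1, 0.5, -0.5]
width: 0.2
```

```bash
python3 - <<'E'
from h import *
from scipy.spatial.transform import Rotation as R
o=ctrl.get_obs();print(o['t'],o['ee_pos'],o['ft_force'],o['qpos'])
d=snap('wrist','w0')
M=R.from_rotvec(o['orientation']).as_matrix();print(M.round(3))
H=d['hand_eye']; T=np.eye(4);T[:3,:3]=M;T[:3,3]=o['ee_pos']
d['camera_from_world']=np.linalg.inv(T@H)
p=sel(cloud(d),(481,-71),28,197,215);print(len(p),np.median(p,0))
if len(p)>20:print(cv2.minAreaRect(p[:,:2].astype(np.float32)),p.min(0),p.max(0))
E
```

```text
2.2667 [477.11590621 -65.99587186 280.83695742] [-1.13266363  0.51457114 -0.46636892] [-0.15759746  0.14527848  1.87160412 -0.00781626  1.13754492 -0.19545597]
[[ 0.999 -0.014 -0.041]
 [ 0.041 -0.005  0.999]
 [-0.014 -1.    -0.004]]
2166 [481.62069251 -68.70614123 204.95854415]
((485.59527587890625, -70.11865234375), (46.57573699951172, 31.851625442504883), 3.674711227416992) [461.41017738 -86.76904083 197.0385666 ] [508.76125736 -53.8687147  207.63668905]
```

View pics/w0.png

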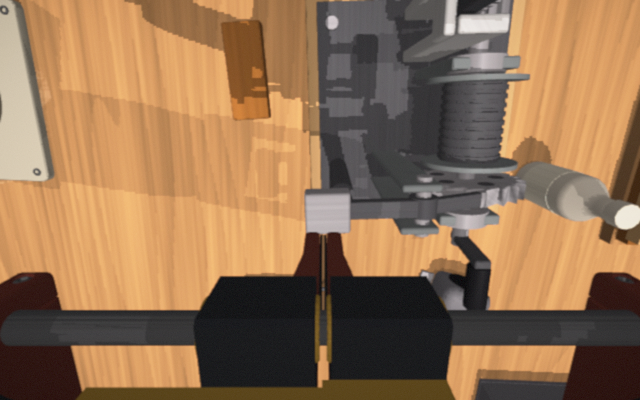

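The wrist picture shows the press pad at (327,212). Its centre is about (478,-70,205), nearly below the closed fingers. I'll descend to just above it.

>>> jog_arm --steps '[{"dp": [0.01, -0.05, -0.4], "turn": [0, 0, 0], "claw": 0}, {"dp": [0.01, -0.05, -0.8], "turn": [0, 0, 0], "claw": 0}, {"dp": [0.01, -0.05, -0.85], "turn": [0, 0, 0], "claw": 0}, {"dp": [0.01, -0.05, -0.85], "turn": [0, 0, 0], "claw": 0}]'

```text
t: 2.65
ee_pos: [478.2, -68.5, 215.9]
orientation: [-1.575, -0.023, 0.046]
ft_force: [-0.3, 0.3, -0.5]
width: 0.6
```

>>> jog_arm --steps '[{"dp": [0, 0, -0.025], "turn": [0, 0, 0], "claw": 0}, {"dp": [0, 0, -0.05], "turn": [0, 0, 0], "claw": 0}, {"dp": [0, 0, -0.075], "turn": [0, 0, 0], "claw": 0}, {"dp": [0, 0, -0.075], "turn": [0, 0, 0], "claw": 0}]'

```text
t: 2.98
ee_pos: [478.9, -68.5, 211.0]
orientation: [-1.575, -0.025, 0.044]
ft_force: [-0.0, 0.5, -0.1]
width: -0.0
```

>>> jog_arm --steps '[{"dp": [-0.01, -0.01, -0.025], "turn": [0, 0, 0], "claw": 0}, {"dp": [-0.01, -0.01, -0.05], "turn": [0, 0, 0], "claw": 0}, {"dp": [-0.01, -0.01, -0.075], "turn": [0, 0, 0], "claw": 0}, {"dp": [-0.01, -0.01, -0.075], "turn": [0, 0, 0], "claw": 0}, {"dp": [-0.01, -0.01, -0.075], "turn": [0, 0, 0], "claw": 0}]'

```text
t: 3.4
ee_pos: [478.0, -69.4, 205.1]
orientation: [-1.575, -0.025, 0.045]
ft_force: [-1.1, -0.6, 3.5]
width: 0.5
```

>>> jog_arm --steps '[{"dp": [0, 0, -0.02], "turn": [0, 0, 0], "claw": 0}, {"dp": [0, 0, -0.04], "turn": [0, 0, 0], "claw": 0}, {"dp": [0, 0, -0.04], "turn": [0, 0, 0], "claw": 0}, {"dp": [0, 0, -0.04], "turn": [0, 0, 0], "claw": 0}]'

```text
t: 3.73
ee_pos: [477.5, -69.4, 201.9]
orientation: [-1.575, -0.024, 0.045]
ft_force: [-2.9, 0.1, 4.8]
width: 0.3
```

>>> jog_arm --steps '[{"dp": [0, 0, -0.02], "turn": [0, 0, 0], "claw": 0}, {"dp": [0, 0, -0.04], "turn": [0, 0, 0], "claw": 0}, {"dp": [0, 0, -0.04], "turn": [0, 0, 0], "claw": 0}, {"dp": [0, 0, -0.04], "turn": [0, 0, 0], "claw": 0}]'

```text
t: 4.07
ee_pos: [477.1, -69.5, 198.9]
orientation: [-1.575, -0.023, 0.046]
ft_force: [-3.6, -0.1, 6.4]
width: 0.7
```

>>> jog_arm --steps '[{"dp": [0, 0, -0.015], "turn": [0, 0, 0], "claw": 0}, {"dp": [0, 0, -0.03], "turn": [0, 0, 0], "claw": 0}, {"dp": [0, 0, -0.03], "turn": [0, 0, 0], "claw": 0}, {"dp": [0, 0, -0.03], "turn": [0, 0, 0], "claw": 0}]'

```text
t: 4.4
ee_pos: [476.9, -69.5, 196.7]
orientation: [-1.575, -0.023, 0.046]
ft_force: [-2.7, 0.6, 4.7]
width: 0.7
```

>>> jog_arm --steps '[{"dp": [0, 0, -0.01], "turn": [0, 0, 0], "claw": 0}, {"dp": [0, 0, -0.02], "turn": [0, 0, 0], "claw": 0}, {"dp": [0, 0, -0.02], "turn": [0, 0, 0], "claw": 0}]'

```text
t: 4.65
ee_pos: [476.8, -69.5, 195.6]
orientation: [-1.575, -0.023, 0.046]
ft_force: [-4.5, 0.6, 10.3]
width: 0.5
```

```bash
cat > r.py <<'E'
import sys
from h import *
o0=ctrl.get_obs()
for k,n in enumerate(sys.argv[2:]):
    d=snap(n,sys.argv[1]+n); W=cloud(d)
    B=315 if False else None
    p=W.reshape(-1,3); p=p[np.isfinite(p[:,2])]
    # roller corridor: axis line through (585.5,84.2) at yaw .071
    c=np.array([585.5,84.2] if n=='top' else [585.5,87.0]); a=.071
    q=p[:,:2]-c; s=q@[np.cos(a),np.sin(a)]; t=-q@[np.sin(a),-np.cos(a)]
    p=p[(abs(s)<62)&(abs(t)<17)]
    z0=np.percentile(p[p[:,2]>195][:,2],90)
    p=p[p[:,2]>z0-13]
    z=crest(p)[0]; st=sel(W,(580,269),45,215,245)[:,2].mean()
    o=ctrl.get_obs();print(n,'t',round(o0['t'],3),'crest',round(z,1),'leaf',round(st,1),'diff',round(z-st,1),len(p),o['ee_pos'][2].round(1),o['ft_force'].round(1))
    o0=o
E
python3 r.py a top scene
```

```text
top t 4.65 crest 310.9 leaf 228.3 diff 82.6 432 195.6 [-4.8  0.2  9.9]
scene t 4.7 crest 309.0 leaf 227.2 diff 81.8 171 195.6 [-3.4 -0.  10.3]
```

>>> jog_arm --steps '[{"dp": [0, 0, -0.005], "turn": [0, 0, 0], "claw": 0}, {"dp": [0, 0, -0.01], "turn": [0, 0, 0], "claw": 0}]'

```text
t: 4.92
ee_pos: [476.8, -69.5, 195.5]
orientation: [-1.575, -0.023, 0.046]
ft_force: [-4.0, 0.7, 11.3]
width: -0.1
```

```bash
python3 r.py b top scene top scene
```

```text
top t 4.917 crest 308.1 leaf 228.3 diff 79.8 426 195.5 [-4.8  0.2 11.6]
scene t 4.967 crest 306.0 leaf 227.0 diff 79.0 175 195.5 [-3.4 -0.  10.5]
top t 5.017 crest 307.3 leaf 228.6 diff 78.7 426 195.5 [-4.6 -0.  10.7]
scene t 5.067 crest 305.3 leaf 227.3 diff 78.0 170 195.5 [-3.9 -0.5 11.8]
```

>>> jog_arm --steps '[{"dp": [0, 0, -0.006], "turn": [0, 0, 0], "claw": 0}, {"dp": [0, 0, -0.006], "turn": [0, 0, 0], "claw": 0}, {"dp": [0, 0, -0.006], "turn": [0, 0, 0], "claw": 0}, {"dp": [0, 0, -0.006], "turn": [0, 0, 0], "claw": 0}, {"dp": [0, 0, -0.006], "turn": [0, 0, 0], "claw": 0}, {"dp": [0, 0, -0.006], "turn": [0, 0, 0], "claw": 0}]'

```text
t: 5.62
ee_pos: [476.8, -69.5, 195.7]
orientation: [-1.575, -0.023, 0.046]
ft_force: [-4.5, 0.5, 9.4]
width: 0.5
```

```bash
python3 r.py c top scene
```

```text
top t 5.617 crest 300.7 leaf 228.4 diff 72.2 414 195.6 [-4.3  0.6  9.3]
scene t 5.667 crest 298.7 leaf 227.0 diff 71.7 169 195.7 [-4.1  0.2  9.4]
```

>>> jog_arm --steps '[{"dp": [0, 0, -0.013], "turn": [0, 0, 0], "claw": 0}, {"dp": [0, 0, -0.013], "turn": [0, 0, 0], "claw": 0}, {"dp": [0, 0, -0.013], "turn": [0, 0, 0], "claw": 0}, {"dp": [0, 0, -0.013], "turn": [0, 0, 0], "claw": 0}, {"dp": [0, 0, -0.013], "turn": [0, 0, 0], "claw": 0}, {"dp": [0, 0, -0.013], "turn": [0, 0, 0], "claw": 0}, {"dp": [0, 0, -0.013], "turn": [0, 0, 0], "claw": 0}, {"dp": [0, 0, -0.013], "turn": [0, 0, 0], "claw": 0}, {"dp": [0, 0, -0.013], "turn": [0, 0, 0], "claw": 0}, {"dp": [0, 0, -0.013], "turn": [0, 0, 0], "claw": 0}, {"dp": [0, 0, -0.013], "turn": [0, 0, 0], "claw": 0}, {"dp": [0, 0, -0.013], "turn": [0, 0, 0], "claw": 0}]'

```text
t: 6.72
ee_pos: [476.8, -69.5, 195.4]
orientation: [-1.575, -0.023, 0.046]
ft_force: [-4.3, -0.2, 11.3]
width: 0.8
```

```bash
python3 r.py d top
```

```text
top t 6.717 crest 288.2 leaf 228.4 diff 59.8 417 195.4 [-4.5  0.9 10.9]
```

>>> jog_arm --steps '[{"dp": [0, 0, -0.014], "turn": [0, 0, 0], "claw": 0}, {"dp": [0, 0, -0.014], "turn": [0, 0, 0], "claw": 0}, {"dp": [0, 0, -0.014], "turn": [0, 0, 0], "claw": 0}, {"dp": [0, 0, -0.014], "turn": [0, 0, 0], "claw": 0}, {"dp": [0, 0, -0.014], "turn": [0, 0, 0], "claw": 0}, {"dp": [0, 0, -0.014], "turn": [0, 0, 0], "claw": 0}, {"dp": [0, 0, -0.014], "turn": [0, 0, 0], "claw": 0}, {"dp": [0, 0, -0.014], "turn": [0, 0, 0], "claw": 0}, {"dp": [0, 0, -0.014], "turn": [0, 0, 0], "claw": 0}, {"dp": [0, 0, -0.014], "turn": [0, 0, 0], "claw": 0}, {"dp": [0, 0, -0.014], "turn": [0, 0, 0], "claw": 0}, {"dp": [0, 0, -0.014], "turn": [0, 0, 0], "claw": 0}]'

```text
t: 7.77
ee_pos: [476.9, -69.5, 195.3]
orientation: [-1.575, -0.023, 0.046]
ft_force: [-4.1, -0.4, 12.8]
width: 0.6
```

>>> jog_arm --steps '[{"dp": [0, 0, -0.014], "turn": [0, 0, 0], "claw": 0}, {"dp": [0, 0, -0.014], "turn": [0, 0, 0], "claw": 0}, {"dp": [0, 0, -0.014], "turn": [0, 0, 0], "claw": 0}, {"dp": [0, 0, -0.014], "turn": [0, 0, 0], "claw": 0}, {"dp": [0, 0, -0.014], "turn": [0, 0, 0], "claw": 0}, {"dp": [0, 0, -0.014], "turn": [0, 0, 0], "claw": 0}, {"dp": [0, 0, -0.014], "turn": [0, 0, 0], "claw": 0}, {"dp": [0, 0, -0.014], "turn": [0, 0, 0], "claw": 0}, {"dp": [0, 0, -0.014], "turn": [0, 0, 0], "claw": 0}, {"dp": [0, 0, -0.014], "turn": [0, 0, 0], "claw": 0}, {"dp": [0, 0, -0.014], "turn": [0, 0, 0], "claw": 0}, {"dp": [0, 0, -0.014], "turn": [0, 0, 0], "claw": 0}]'

```text
t: 8.77
ee_pos: [476.8, -69.5, 195.1]
orientation: [-1.575, -0.023, 0.046]
ft_force: [-5.3, -0.2, 13.7]
width: 0.2
```

```bash
python3 r.py e top scene
```

```text
top t 8.767 crest 265.2 leaf 228.5 diff 36.7 390 195.1 [-4.9  0.1 14.2]
scene t 8.817 crest 263.5 leaf 227.1 diff 36.4 165 195.1 [-6.1  0.6 14.2]
```

View pics/escene.png

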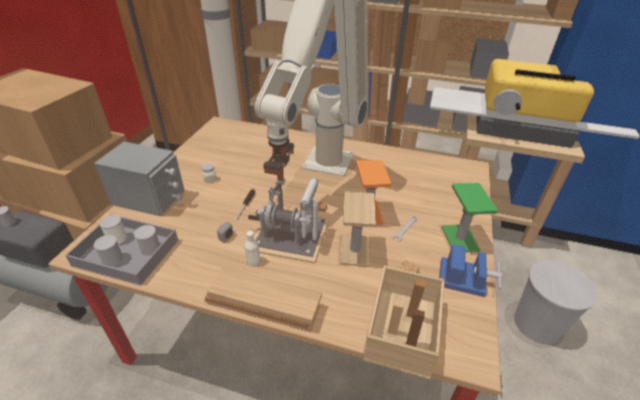

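>>> jog_arm --steps '[{"dp": [0, 0, -0.012], "turn": [0, 0, 0], "claw": 0}, {"dp": [0, 0, -0.012], "turn": [0, 0, 0], "claw": 0}, {"dp": [0, 0, -0.012], "turn": [0, 0, 0], "claw": 0}, {"dp": [0, 0, -0.012], "turn": [0, 0, 0], "claw": 0}, {"dp": [0, 0, -0.012], "turn": [0, 0, 0], "claw": 0}, {"dp": [0, 0, -0.012], "turn": [0, 0, 0], "claw": 0}, {"dp": [0, 0, -0.012], "turn": [0, 0, 0], "claw": 0}, {"dp": [0, 0, -0.012], "turn": [0, 0, 0], "claw": 0}, {"dp": [0, 0, -0.012], "turn": [0, 0, 0], "claw": 0}, {"dp": [0, 0, -0.012], "turn": [0, 0, 0], "claw": 0}, {"dp": [0, 0, -0.012], "turn": [0, 0, 0], "claw": 0}, {"dp": [0, 0, -0.012], "turn": [0, 0, 0], "claw": 0}]'

```text
t: 9.87
ee_pos: [476.8, -69.5, 195.2]
orientation: [-1.575, -0.023, 0.046]
ft_force: [-4.3, 0.5, 13.9]
width: 0.3
```

```bash
python3 r.py f top
```

```text
top t 9.867 crest 254.1 leaf 228.3 diff 25.9 394 195.2 [-4.6  0.2 13.4]
```

>>> jog_arm --steps '[{"dp": [0, 0, -0.012], "turn": [0, 0, 0], "claw": 0}, {"dp": [0, 0, -0.012], "turn": [0, 0, 0], "claw": 0}, {"dp": [0, 0, -0.012], "turn": [0, 0, 0], "claw": 0}, {"dp": [0, 0, -0.012], "turn": [0, 0, 0], "claw": 0}, {"dp": [0, 0, -0.012], "turn": [0, 0, 0], "claw": 0}, {"dp": [0, 0, -0.012], "turn": [0, 0, 0], "claw": 0}, {"dp": [0, 0, -0.012], "turn": [0, 0, 0], "claw": 0}, {"dp": [0, 0, -0.012], "turn": [0, 0, 0], "claw": 0}, {"dp": [0, 0, -0.012], "turn": [0, 0, 0], "claw": 0}]'

```text
t: 10.67
ee_pos: [476.8, -69.5, 195.2]
orientation: [-1.575, -0.023, 0.045]
ft_force: [-5.9, 0.5, 12.9]
width: 0.5
```

```bash
python3 r.py g top scene
```

```text
top t 10.667 crest 246.2 leaf 228.4 diff 17.8 382 195.2 [-5.8  0.7 14.2]
scene t 10.717 crest 244.2 leaf 227.4 diff 16.8 168 195.2 [-5.2 -0.4 14. ]
```

>>> jog_arm --steps '[{"dp": [0, 0, -0.012], "turn": [0, 0, 0], "claw": 0}, {"dp": [0, 0, -0.012], "turn": [0, 0, 0], "claw": 0}, {"dp": [0, 0, -0.012], "turn": [0, 0, 0], "claw": 0}, {"dp": [0, 0, -0.012], "turn": [0, 0, 0], "claw": 0}, {"dp": [0, 0, -0.012], "turn": [0, 0, 0], "claw": 0}, {"dp": [0, 0, -0.012], "turn": [0, 0, 0], "claw": 0}, {"dp": [0, 0, -0.012], "turn": [0, 0, 0], "claw": 0}, {"dp": [0, 0, -0.012], "turn": [0, 0, 0], "claw": 0}, {"dp": [0, 0, -0.012], "turn": [0, 0, 0], "claw": 0}, {"dp": [0, 0, -0.012], "turn": [0, 0, 0], "claw": 0}, {"dp": [0, 0, -0.012], "turn": [0, 0, 0], "claw": 0}, {"dp": [0, 0, -0.012], "turn": [0, 0, 0], "claw": 0}]'

```text
t: 11.77
ee_pos: [476.8, -69.5, 195.2]
orientation: [-1.575, -0.023, 0.045]
ft_force: [-4.3, 0.4, 13.5]
width: 0.7
```

>>> jog_arm --steps '[{"dp": [0, 0, -0.012], "turn": [0, 0, 0], "claw": 0}, {"dp": [0, 0, 0.4], "turn": [0, 0, 0], "claw": 0}, {"dp": [0, 0, 0.4], "turn": [0, 0, 0], "claw": 0}, {"dp": [0, 0, 0.4], "turn": [0, 0, 0], "claw": 0}, {"dp": [0, 0, 0.4], "turn": [0, 0, 0], "claw": 0}, {"dp": [0, 0, 0.4], "turn": [0, 0, 0], "claw": 0}, {"dp": [0, 0, 0.4], "turn": [0, 0, 0], "claw": 0}, {"dp": [0, 0, 0.4], "turn": [0, 0, 0], "claw": 0}]'

```text
t: 12.43
ee_pos: [476.3, -69.5, 226.4]
orientation: [-1.575, -0.022, 0.046]
ft_force: [-0.1, 0.1, 0.6]
width: 0.6
```

```bash
python3 r.py i top scene top scene top scene
```

```text
top t 12.433 crest 230.2 leaf 228.3 diff 1.9 378 226.5 [0.5 0.4 0.6]
scene t 12.483 crest 228.4 leaf 227.2 diff 1.2 162 226.6 [-0.2 -0.2 -0.4]
top t 12.533 crest 229.9 leaf 228.4 diff 1.5 373 226.8 [-0.1  0.2  0.2]
scene t 12.583 crest 228.2 leaf 227.1 diff 1.1 168 226.9 [ 0.3  0.3 -0.6]
top t 12.633 crest 230.0 leaf 228.3 diff 1.7 372 227.0 [0.3 0.9 0.3]
scene t 12.683 crest 228.6 leaf 227.1 diff 1.4 171 227.1 [-0.3  0.5 -0.3]
```

The roller has stopped about 1.5 mm above the leaf. I'll wait with the gripper clear, then check again that it holds.

>>> jog_arm --steps '[{"dp": [0, 0, 0.4], "turn": [0, 0, 0], "claw": 0}, {"dp": [0, 0, 0.5], "turn": [0, 0, 0], "claw": 0}, {"dp": [0, 0, 0.5], "turn": [0, 0, 0], "claw": 0}, {"dp": [0, 0, 0.5], "turn": [0, 0, 0], "claw": 0}, {"dp": [0, 0, 0.5], "turn": [0, 0, 0], "claw": 0}, {"dp": [0, 0, 0.5], "turn": [0, 0, 0], "claw": 0}, {"dp": [0, 0, 0.5], "turn": [0, 0, 0], "claw": 0}, {"dp": [0, 0, 0.5], "turn": [0, 0, 0], "claw": 0}, {"dp": [0, 0, 0.5], "turn": [0, 0, 0], "claw": 0}, {"dp": [0, 0, 0.5], "turn": [0, 0, 0], "claw": 0}, {"dp": [0, 0, 0.5], "turn": [0, 0, 0], "claw": 0}, {"dp": [0, 0, 0.5], "turn": [0, 0, 0], "claw": 0}]'

```text
t: 13.73
ee_pos: [476.8, -69.5, 267.0]
orientation: [-1.575, -0.023, 0.046]
ft_force: [-0.5, 0.8, -0.8]
width: 0.7
```

```bash
python3 r.py j top scene; python3 -c "
import cv2
a=cv2.imread('pics/jscene.png')[150:290,200:400];cv2.imwrite('pics/jc.png',cv2.resize(a,None,fx=4,fy=4,interpolation=2))"
```

```text
top t 13.733 crest 230.0 leaf 228.4 diff 1.6 379 267.1 [ 0.6  0.6 -0.1]
scene t 13.783 crest 228.3 leaf 226.9 diff 1.4 166 267.1 [-0.  -1.  -0.1]
```

View pics/jc.png

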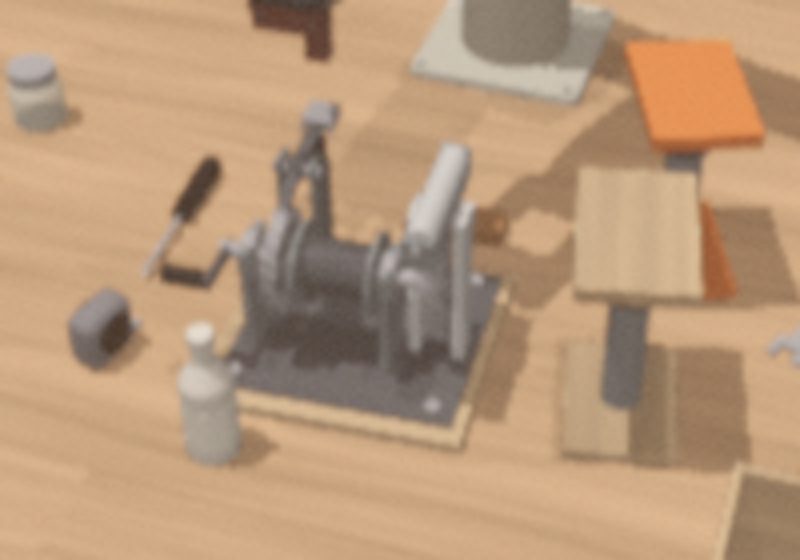

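The picture shows the roller at (440,195) level with the plywood leaf at (637,230). The pad at (320,112) is back up with the gripper clear above it. The tape measure, screwdriver and offcut are in place, so I'm handing in.

```bash
python3 -c "
from workcell import ctrl
print(ctrl.close_job())"
```

```text
the job is handed in; nothing more can be done
None
```

I pressed the pad with the closed fingertips and let the roller sink at about 11 mm/s. I then lifted off, and the pawl caught. The job was handed in at about 13.8 s; no verdict is reported.

**Level:** in the last check the roller's top was 1.6 mm (top camera) and 1.4 mm (scene camera) above the plain plywood board rest. That did not change measurably over about 1.3 s, with the gripper clear of the lift and no force on it. The two cameras' absolute heights differ by about 1.5 mm, but their height differences agree.

**Force:** the vertical readings stayed at 14.2 N or less, about 15.5 N in total with sideways friction, against the 25 N limit. These are only the readings I sampled, not a continuous record.

**Loose items:** the tape measure, screwdriver and offcut look undisturbed in the final picture. I checked them by eye only and did not measure their positions again.

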